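Press the food-box lid shut all round

ROBOT

A 6-joint arm with a two-finger parallel gripper is mounted at the origin on the work surface. World frame = base frame: x ahead of the robot, y to its left, z up, the work surface at z = 0. Lengths are in m, angles in rad, forces in N, time in s.
With the tool pointing down it reaches from about 0.225 to 0.875 m from the base axis. Payload 3.4 kg.
Tool frame: the origin (TCP) lies at the very end of the fingers, on their centre line; the grasp point (between the pads) lies 19 mm behind it; x points along the fingers, y is the direction in which the jaws open and shut, and the axes are right-handed (so a half turn about x gives the same grasp; the last joint's range is limited). The gripper opens to 85 mm and grips with 20 to 120 N. Pads are 22 mm wide; open, the fingers measure 114 mm over their backs; the gripper's body (76 mm by 85 mm) begins 54 mm behind the grasp point. The pads swing forward as they close: fully open they stand 13 mm farther back than shut.
Start: joints at [1.163, 0.276, 1.505, -0, 1.361, -0.121], TCP at [0.163, 0.552, 0.231] pointing down, gripper open.
Joint ranges: [-2.89, 2.89], [-0.75, 2.08], [0.22, 2.7], [-1.18, 4.32], [0.11, 2.71], [-2.7, 2.7]. Speed limits (rad/s): [2.57, 2.57, 3.14, 3.14, 3.14, 3.14].

INTERFACE

Orientations are given as a unit quaternion [x, y, z, w].
In Python, from workcell import arm, get_image, camera_model gives the robot as it stands.
- The arm moves only by the tool move_arm, never from a script. Its argument "increments" is a list of rows, each a list of 2 entries, a list of its own where there are three numbers: the shift along the world's x, y, z in m, then the turn, a rotation vector about the world's x, y, z in degrees. A call has 1 to 5 rows; each row is the pose to reach, as a shift and turn from the pose commanded when the call began; what a row does not reach only later rows make up. A row lasts 1/8 s, in which the tool goes at most 62.5 mm and 10.7 degrees, less where a joint would pass 70% of its speed; a pose out of reach is approached as far as the arm can. A call with a gripper value outside its range is refused whole. "hand" is the opening in per cent of the stroke, from 0 (shut) to 100 (fully open), set as the call begins (left out, the last holds). The fingers move at their own pace and stop on an object; "grip_force" is the grip in N (left out, the last holds). Time passes only in rows, so rows that repeat a pose let the fingers close. It gives the time, the measured TCP pose, the force and the opening at its end, in the units of the state.
- arm.get_state(): the state, without advancing time (a new reading comes with each control period).
- get_image(name): name is "side" or "top"; returns the picture (400x640x3 uint8, red, green, blue); there is no depth.
- camera_model(name): a dict with "fx", "fy", "cx", "cy" (pixels), "pose" (4x4, takes a point from camera to world coordinates). Camera axes: x right, y up, looking along -z (the intrinsics and any distortion apply to the point x, -y, -z); pixel columns grow to the right and rows downward; lengths in m; the calibration is good to about 2 mm. A picture is of the moment at which its call begins. camera_model takes no time and is no camera call.
- arm.job_done(): hands the job in, once; it reports no verdict.
The state is a dict: "time": time; "joints": joint angles; "joint_velocities": joint speeds; "joint_torque": joint torques, N m; "position": TCP position; "orientation": TCP orientation; "force": force on the tool from outside, world axes, zero at the start; "wrist_torque": the same for the moment, N m; "width": finger opening in m.
Only numpy, scipy, OpenCV 4.12 (cv2) and the standard library are available. Lean on these libraries where they do the work, as an engineer would, in place of code of your own. Each camera call takes 0.05 s, during which the arm holds its last target. There are 200 camera calls.

TASK

The press-on lid of the clear food box is seated at its corners, but the rim section along each of its four sides still stands up. With your fingertips, press down all round the rim until each of the four sections has clicked level with the lid corners. Pick nothing up, do not tip the box or shove it along the shelf, and leave the bottle, bowl and shuttlecocks where they stand.

Things in the scene. Friction and masses are not known exactly. Their poses are not given: they have to be found in the camera images.
- tub: Food box: clear plastic tub with floats and sinkers inside, light grey press-on lid, loose on the mesh shelf, about 1 kg, base 116 x 166 mm (pressing the rim with 25 N does not tip it). Origin: centre of its underside, z up, x across its short way (away from the robot, apart from the box's yaw), y along its long way (to the robot's left).
- lid_center (a point): Centre of the lid's flat middle panel, on its top, 75 mm above the box's underside. The lid is 134 mm (box x) by 184 mm (box y). Its four rigid 26 mm corners are seated, tops 78 mm above the underside. Between the corners each side of the rim is one hinged section with a turned-down skirt: 26 mm wide, 129 mm long on long sides, 79 mm on short; hinge at its inner edge.
- sec_near (a joint): Angle of the lid section on the long side nearest the robot (its -x side): 0 = raised (slopes up outward by 0.30 rad, outer edge 8 mm above the corners), grows as it is pressed, 0.296 = shut, level with the corners, on a hard stop. Pressed near the outer edge it resists with up to 7 N; let go below 0.2 it springs back up, past 0.22 it snaps shut by itself and stays.
- sec_far (a joint): Angle of the lid section on the long side away from the robot (its +x side): 0 = raised (slopes up outward by 0.30 rad, outer edge 8 mm above the corners), grows as it is pressed, 0.296 = shut, level with the corners, on a hard stop. Pressed near the outer edge it resists with up to 7 N; let go below 0.2 it springs back up, past 0.22 it snaps shut by itself and stays.
- sec_left (a joint): Angle of the lid section on the short side on the robot's left (its +y side): 0 = raised (slopes up outward by 0.30 rad, outer edge 8 mm above the corners), grows as it is pressed, 0.296 = shut, level with the corners, on a hard stop. Pressed near the outer edge it resists with up to 7 N; let go below 0.2 it springs back up, past 0.22 it snaps shut by itself and stays.
- sec_right (a joint): Angle of the lid section on the short side on the robot's right (its -y side): 0 = raised (slopes up outward by 0.30 rad, outer edge 8 mm above the corners), grows as it is pressed, 0.296 = shut, level with the corners, on a hard stop. Pressed near the outer edge it resists with up to 7 N; let go below 0.2 it springs back up, past 0.22 it snaps shut by itself and stays.
- press_near (a point): Point on the top face of the lid section on the long side nearest the robot (its -x side): mid-length, 6 mm in from the outer edge, 20 mm out from the hinge (when shut at x = -61 mm in the box frame, height 78 mm). It moves with the section.
- press_far (a point): Point on the top face of the lid section on the long side away from the robot (its +x side): mid-length, 6 mm in from the outer edge, 20 mm out from the hinge (when shut at x = +61 mm in the box frame, height 78 mm). It moves with the section.
- press_left (a point): Point on the top face of the lid section on the short side on the robot's left (its +y side): mid-length, 6 mm in from the outer edge, 20 mm out from the hinge (when shut at y = +86 mm in the box frame, height 78 mm). It moves with the section.
- press_right (a point): Point on the top face of the lid section on the short side on the robot's right (its -y side): mid-length, 6 mm in from the outer edge, 20 mm out from the hinge (when shut at y = -86 mm in the box frame, height 78 mm). It moves with the section.
- bottle: Stainless drink bottle with black flip-top lid, 72 mm diameter, 211 mm tall, standing loose beside one end of the box. Origin under its centre.
- bowl: White ceramic bowl, 130 mm across, 55 mm tall, loose, beside the other end of the box. Origin under its centre.
- shuttle_a: Shuttlecock standing on its skirt, cork up, 66 mm across, 86 mm tall, 12 g, loose, behind the box. Origin under its centre.
- shuttle_b: The other shuttlecock, same as the first. Origin under its centre.
Things that resemble listed ones, but are neither listed nor needed, are in the scene too. Of the things like the bottle, leave any that is blue; of the rest the larger one is meant.

How it is judged:
At the end, for the whole second after the job is handed in: All four lid sections read more than 0.27 rad of 0.296 (clicked shut, outer edge within 0.7 mm of level); the box stands flat and still on the shelf (tilt under 0.05 rad) within 40 mm of where it was; bottle, bowl and shuttlecocks stand upright within 30 mm of where they were (value of joint each of sec_near, sec_far, sec_left, sec_right above 0.27 rad and angle between tub's own z axis and vertical below 0.05 rad and height (world z) of tub below 0.006 m and distance of tub from where it was at the start of the episode below 0.04 m and linear speed of tub below 0.02 m/s and distance of each of bottle, bowl, shuttle_a, shuttle_b from where it was at the start of the episode below 0.03 m and angle between each of bottle, bowl, shuttle_a, shuttle_b's own z axis and vertical below 0.3 rad); the robot touches nothing.
It fails at once if the food box is lifted or tipped up (height (world z) of tub above 0.012 m or angle between tub's own z axis and vertical above 0.12 rad).
It fails at once if the food box is shoved more than 40 mm along the shelf (distance of tub from where it was at the start of the episode above 0.04 m).
It fails at once if the lid is pressed with the arm or hand instead of the fingers (contact force between the arm and tub above 3 N).
It fails at once if the bottle, the bowl or a shuttlecock is lifted, knocked over or moved more than 30 mm (distance of any of bottle, bowl, shuttle_a, shuttle_b from where it was at the start of the episode above 0.03 m or angle between any of bottle, bowl, shuttle_a, shuttle_b's own z axis and vertical above 0.3 rad or height (world z) of any of bottle, bowl, shuttle_a, shuttle_b above 0.012 m).
It also fails if it takes over 51 s, if anything falls off the work surface, if the arm or the gripper's body presses on something with over 40 N, if the wrist force passes 120 N, or if a joint passes its speed limit or range.

## Working session

There is one attempt and no reset: what is moved stays moved. The work goes in short steps, Python scripts to look and compute and a tool call to move; the robot and the scene stay as the last step left them, time stands still between calls to the robot, and variables do not carry over. Pictures are saved under pics/ and viewed, about 8 in all and at most 12, crops included, and the job is handed in when it is done.

Besides the shell and the picture viewer there is one more tool, called after "Call:" in YAML: its name, and indented under it one key for each argument. move_arm: Moves the arm, as the interface text tells. Its arguments: {"type":"object","properties":{"increments":{"type":"array"},"hand":{"type":"number"},"grip_force":{"type":"number"}},"required":["increments"]}

```bash
mkdir -p pics
python3 - <<'E'
from workcell import arm, get_image, camera_model
import cv2,numpy as np
print(arm.get_state())
for n in("top","side"):
    cv2.imwrite(f"pics/{n}0.png",get_image(n)[:,:,::-1]); m=camera_model(n); print(n,m)
E
```

```text
{'time': 0.0, 'joints': array([ 1.16300593e+00,  2.76607694e-01,  1.50613281e+00, -8.91162857e-06,
        1.36071103e+00, -1.20975531e-01]), 'joint_velocities': array([ 0.00131394,  0.00050608, -0.00053238,  0.00090336,  0.00020052,
       -0.00018447]), 'joint_torque': array([ 5.28967503e-04, -4.16783845e+01, -2.45805538e+01,  9.25563609e-05,
        1.12081561e-02,  1.15265672e-05]), 'position': array([0.16244903, 0.55102096, 0.23043261]), 'orientation': array([ 0.10042127,  0.70001672, -0.10169164,  0.69967919]), 'force': array([0.73229715, 0.36508002, 0.15989395]), 'wrist_torque': array([-0.00952339, -0.00727439,  0.00217471]), 'width': 0.08566270850501824}
top {'fx': 494.7092000468638, 'fy': 494.7092000468638, 'cx': 318.6483531917974, 'cy': 206.146943526609, 'pose': array([[ 0.02375767,  0.98844206, -0.149726  ,  0.33328415],
       [-0.99969658,  0.02251463, -0.009992  , -0.01975947],
       [-0.00650549,  0.14991796,  0.98867704,  1.56367294],
       [ 0.        ,  0.        ,  0.        ,  1.        ]])}
side {'fx': 411.2842801423417, 'fy': 411.2842801423417, 'cx': 318.256813509737, 'cy': 199.94055194418573, 'pose': array([[-0.99750325,  0.03584787, -0.06084568,  0.49693328],
       [-0.07057482, -0.47500509,  0.87714842,  1.05161245],
       [ 0.0025419 ,  0.87925258,  0.47634908,  0.67247662],
       [ 0.        ,  0.        ,  0.        ,  1.        ]])}
```

View pics/top0.png

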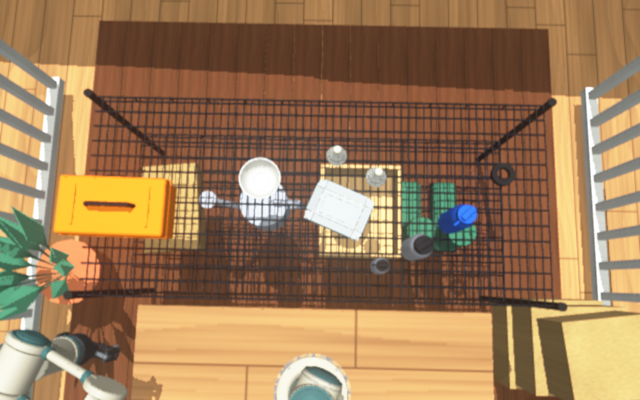

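View pics/side0.png

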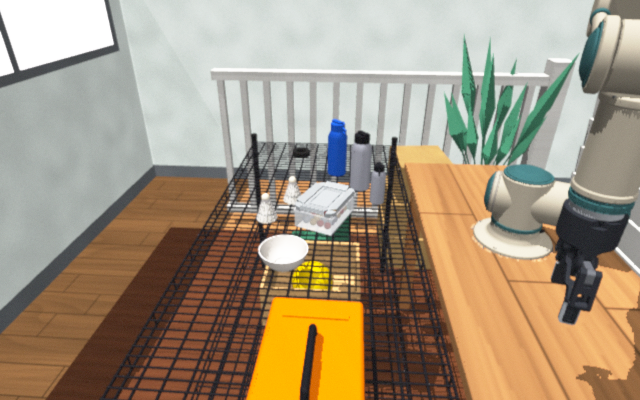

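The top view shows the clear box at (340,210) with its lid yawed, and the white bowl at (260,178). The shuttlecocks are at (336,154) and (376,176). There are three bottles: blue (460,218), large grey (418,246) and small grey (380,266). The large grey one is the listed bottle, but I need to stay clear of all three. There is only one box. I'll check it in a close crop.

Run:
```python
import cv2
a=cv2.imread("pics/top0.png")[165:265,290:410]; b=cv2.imread("pics/side0.png")[165:255,270:400]
cv2.imwrite("pics/crop0.png",cv2.resize(a,None,fx=6.5,fy=5.8,interpolation=cv2.INTER_CUBIC) if 0 else cv2.resize(a,(720,600),interpolation=cv2.INTER_CUBIC))
cv2.imwrite("pics/crop1.png",cv2.resize(b,(780,540),interpolation=cv2.INTER_CUBIC))
```

```text
(no output)
```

View pics/crop0.png

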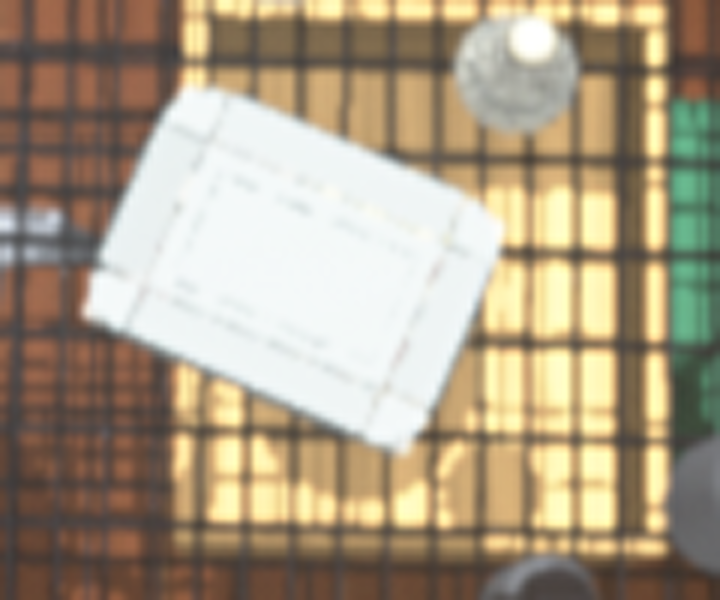

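View pics/crop1.png

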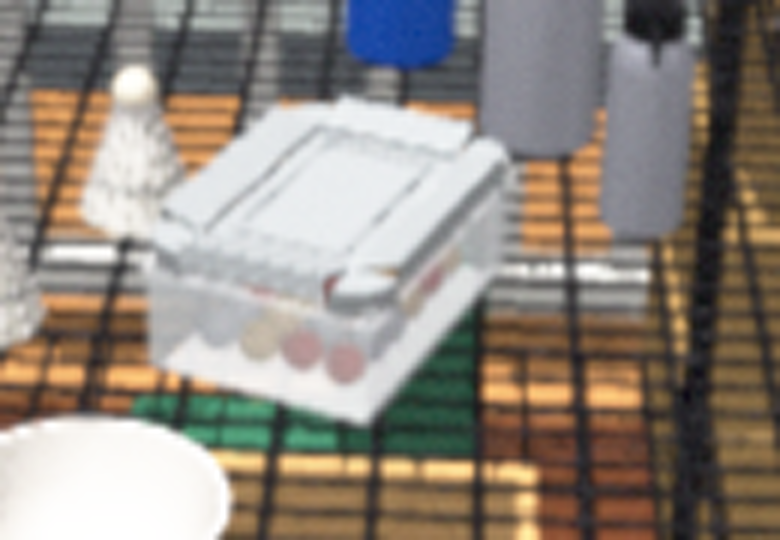

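The top crop shows the lid's corners at about (190,90), (500,225), (405,450) and (85,312) in crop pixels (scale 6, offset 290,165). The side crop confirms that this is the box and that its side sections are raised.

```bash
cat > h.py <<'E'
from workcell import arm, get_image, camera_model
import numpy as np, cv2
def ray(n,u,v,z):
    m=camera_model(n);P=m["pose"];d=P[:3,:3]@np.array([(u-m["cx"])/m["fx"],-(v-m["cy"])/m["fy"],-1])
    return P[:3,3]+d*(z-P[2,3])/d[2]
def proj(n,p):
    m=camera_model(n);P=m["pose"];q=P[:3,:3].T@(np.array(p)-P[:3,3])
    return np.array([m["cx"]+m["fx"]*q[0]/-q[2],m["cy"]-m["fy"]*q[1]/-q[2]])
E
python3 - <<'E'
from h import *
im=cv2.imread("pics/top0.png")
s=im.astype(int);mask=((s.min(2)>180)&(s.max(2)-s.min(2)<40)).astype(np.uint8)
n,l,st,c=cv2.connectedComponentsWithStats(mask)
k=max(range(1,n),key=lambda i:st[i,4] if np.hypot(*(c[i]-[340,210]))<25 else 0);print(st[k],c[k])
cs,_=cv2.findContours((l==k).astype(np.uint8),cv2.RETR_EXTERNAL,cv2.CHAIN_APPROX_NONE)
W=np.array([ray("top",u,v,.082)[:2] for u,v in cs[0][:,0]],np.float32)
print("rect",cv2.minAreaRect(W))
C=[ray("top",290+x/6,165+y/6,.078)[:2] for x,y in[(190,90),(500,225),(405,450),(85,312)]]
C=np.array(C);print(C,C.mean(0))
L=((C[1]-C[0])+(C[2]-C[3]))/2;S=((C[0]-C[3])+(C[1]-C[2]))/2
print(np.linalg.norm(L),np.linalg.norm(S),np.degrees(np.arctan2(-L[1],-L[0])),np.degrees(np.arctan2(S[1],S[0])))
for nm,u,v,z in[("bowl",260,178,.055),("sA",336,150,.08),("sB",378.5,172,.08),("bottle top",424,243,.211),("small",380,262,.13),("blue",466,214,.21)]:print(nm,ray("top",u,v,z))
E
```

```text
[ 304  179   70   62 2630] [338.96844106 208.58365019]
rect ((0.552678108215332, -0.06602636724710464), (0.18429218232631683, 0.1351199448108673), 67.12109375)
[[ 0.63943859 -0.01206046]
 [ 0.57326522 -0.17061029]
 [ 0.45807912 -0.12390208]
 [ 0.52404735  0.03830621]] [ 0.54870757 -0.06706665]
0.17345544889459108 0.12508941189280343 67.60997977624498 -22.831478419380282
bowl [0.6462218  0.18017182 0.055     ]
sA [ 0.73438265 -0.05413282  0.08      ]
sB [ 0.6679071  -0.18553643  0.08      ]
bottle top [ 0.44292133 -0.29614558  0.211     ]
small [ 0.39179927 -0.18575832  0.13      ]
blue [ 0.5256509  -0.41254503  0.21      ]
```

Call:
move_arm:
  increments:
    - [[0.027, -0.048, 0], [0, 0, -1.5]]
    - [[0.056, -0.1, 0], [0, 0, -3]]
    - [[0.084, -0.15, 0], [0, 0, -4.5]]
    - [[0.112, -0.2, 0], [0, 0, -6]]
    - [[0.14, -0.25, 0], [0, 0, -6]]
  hand: 0

```text
time: 0.72
position: [0.3031, 0.2998, 0.2311]
orientation: [0.137, 0.694, -0.137, 0.694]
force: [2.4, 0.4, -0.4]
width: 0.0002
```

Call:
move_arm:
  increments:
    - [[0.028, -0.05, 0], [0, 0, 0]]
    - [[0.056, -0.1, 0], [0, 0, 0]]
    - [[0.084, -0.15, 0], [0, 0, 0]]
    - [[0.112, -0.2, 0], [0, 0, 0]]
    - [[0.14, -0.25, 0], [0, 0, 0]]

```text
time: 1.35
position: [0.4431, 0.0498, 0.2312]
orientation: [0.138, 0.694, -0.138, 0.694]
force: [0.5, 1.2, -0.5]
width: -0.0001
```

Call:
move_arm:
  increments:
    - [[0.027, -0.047, -0.04], [0, 0, 0]]
    - [[0.053, -0.094, -0.08], [0, 0, 0]]
    - [[0.053, -0.094, -0.1], [0, 0, 0]]
    - [[0.053, -0.094, -0.1], [0, 0, 0]]

```text
time: 1.85
position: [0.494, -0.0428, 0.1291]
orientation: [0.138, 0.696, -0.138, 0.691]
force: [-0.2, 0.2, 0.9]
width: -0.0002
```

Run:
```python
from h import *
s=arm.get_state();print(s["position"],s["orientation"],s["force"])
out=[]
for n,(u0,v0,w,h) in(("side",(270,130,130,125)),("top",(290,165,120,100))):
    im=np.ascontiguousarray(get_image(n)[:,:,::-1]);cv2.imwrite(f"pics/{n}1.png",im)
    c=cv2.resize(im[v0:v0+h,u0:u0+w],None,fx=4 if n=="side" else 5,fy=4 if n=="side" else 5,interpolation=cv2.INTER_CUBIC)
    f=4 if n=="side" else 5
    a=np.radians(-22.7);ex=np.array([np.cos(a),np.sin(a)]);ey=np.array([-ex[1],ex[0]]);o=np.array([.5527,-.066])
    for x,y,z in[(-61,0,78),(61,0,78),(0,86,78),(0,-86,78),(-67,-92,78),(67,-92,78),(67,92,78),(-67,92,78),(-58,-83,0),(-58,83,0)]:
        p=o+x/1e3*ex+y/1e3*ey;q=(proj(n,[*p,z/1e3])-[u0,v0]+.5)*f
        cv2.circle(c,tuple(int(t) for t in q),3,(0,0,255),-1)
    cv2.imwrite(f"pics/c_{n}1.png",c)
```

```text
[ 0.49396507 -0.04280886  0.1291057 ] [ 0.13827868  0.69559836 -0.13801597  0.69135629] [-0.16346472  0.18138878  0.9313246 ]
```

View pics/c_side1.png

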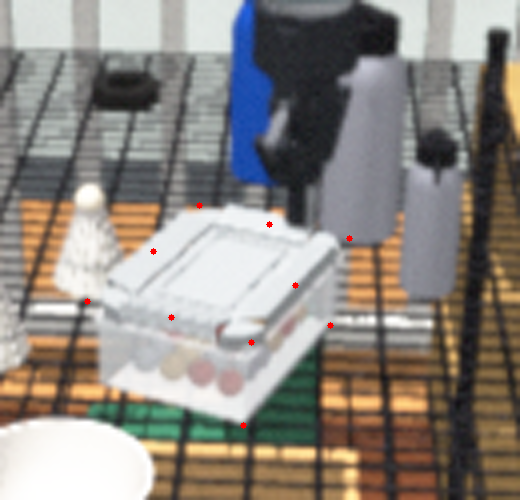

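View pics/c_top1.png

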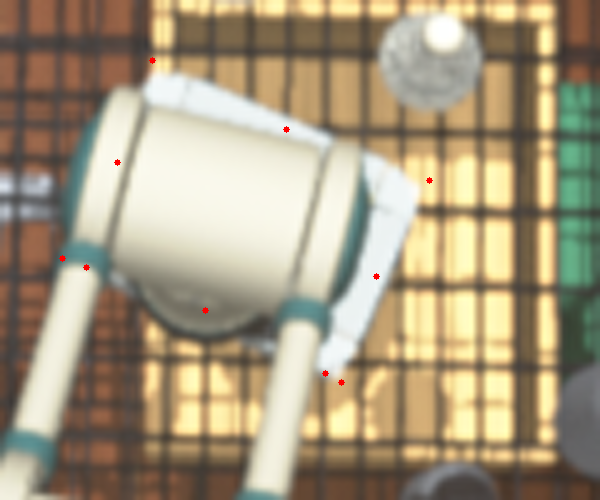

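The side view has the closed fingertip at (298,215), directly above the near press point at (295,285). The projected outline fits the lid to within a few mm, allowing for its rounded corners. Next I press the near side.

Call:
move_arm:
  increments:
    - [[0, 0, -0.03], [0, 0, 0]]
    - [[0, 0, -0.042], [0, 0, 0]]
    - [[0, 0, -0.046], [0, 0, 0]]
    - [[0, 0, -0.049], [0, 0, 0]]
    - [[0, 0, -0.052], [0, 0, 0]]

```text
time: 2.58
position: [0.4952, -0.0418, 0.0803]
orientation: [0.138, 0.694, -0.137, 0.693]
force: [-0.9, 0.1, 0.7]
width: 0.0001
```

Call:
move_arm:
  increments:
    - [[0, 0, -0.001], [0, 0, 0]]
    - [[0, 0, -0.002], [0, 0, 0]]
    - [[0, 0, -0.003], [0, 0, 0]]
    - [[0, 0, -0.003], [0, 0, 0]]

```text
time: 3.08
position: [0.4965, -0.0427, 0.0779]
orientation: [0.138, 0.693, -0.138, 0.694]
force: [-1.4, 0.7, 10.3]
width: 0.0003
```

A 10 N stop at 78 mm means the near section is shut. Next is the left side.

Call:
move_arm:
  increments:
    - [[0, 0, 0.035], [0, 0, 0]]
    - [[0.03, 0.019, 0.04], [0, 0, 0]]
    - [[0.07, 0.044, 0.04], [0, 0, 0]]
    - [[0.088, 0.056, 0.035], [0, 0, 0]]
    - [[0.088, 0.056, 0.02], [0, 0, 0]]

```text
time: 3.7
position: [0.5847, 0.0139, 0.0958]
orientation: [0.137, 0.693, -0.137, 0.694]
force: [-0.3, -0.1, -0.7]
width: -0.0003
```

Call:
move_arm:
  increments:
    - [[0, 0, -0.006], [0, 0, 0]]
    - [[0, 0, -0.01], [0, 0, 0]]
    - [[0, 0, -0.014], [0, 0, 0]]
    - [[0, 0, -0.018], [0, 0, 0]]
    - [[0, 0, -0.02], [0, 0, 0]]

```text
time: 4.32
position: [0.5836, 0.0132, 0.0778]
orientation: [0.138, 0.693, -0.138, 0.694]
force: [-5.0, 0.9, 18.1]
width: 0.0001
```

The left side stopped hard at 77.8 mm. Next is the far side, at about (0.608,-0.090).

Call:
move_arm:
  increments:
    - [[0, 0, 0.035], [0, 0, 0]]
    - [[0.006, -0.035, 0.04], [0, 0, 0]]
    - [[0.015, -0.075, 0.04], [0, 0, 0]]
    - [[0.024, -0.103, 0.035], [0, 0, 0]]
    - [[0.024, -0.103, 0.02], [0, 0, 0]]

```text
time: 4.95
position: [0.6093, -0.0921, 0.0967]
orientation: [0.138, 0.692, -0.139, 0.695]
force: [0.0, 0.2, -1.1]
width: 0.0002
```

Call:
move_arm:
  increments:
    - [[0, 0, -0.006], [0, 0, 0]]
    - [[0, 0, -0.01], [0, 0, 0]]
    - [[0, 0, -0.014], [0, 0, 0]]
    - [[0, 0, -0.018], [0, 0, 0]]
    - [[0, 0, -0.02], [0, 0, 0]]

```text
time: 5.58
position: [0.6079, -0.0889, 0.0778]
orientation: [0.137, 0.693, -0.137, 0.694]
force: [-3.9, 1.2, 16.3]
width: -0.0001
```

Call:
move_arm:
  increments:
    - [[0, 0, 0.035], [0, 0, 0]]
    - [[-0.03, -0.018, 0.04], [0, 0, 0]]
    - [[-0.07, -0.043, 0.04], [0, 0, 0]]
    - [[-0.09, -0.056, 0.035], [0, 0, 0]]
    - [[-0.09, -0.056, 0.02], [0, 0, 0]]

```text
time: 6.2
position: [0.5172, -0.1461, 0.0967]
orientation: [0.138, 0.693, -0.138, 0.694]
force: [-0.5, 0.7, -0.2]
width: 0.0002
```

Call:
move_arm:
  increments:
    - [[0, 0, -0.006], [0, 0, 0]]
    - [[0, 0, -0.01], [0, 0, 0]]
    - [[0, 0, -0.014], [0, 0, 0]]
    - [[0, 0, -0.018], [0, 0, 0]]
    - [[0, 0, -0.02], [0, 0, 0]]

```text
time: 6.82
position: [0.5185, -0.1455, 0.0778]
orientation: [0.137, 0.693, -0.137, 0.694]
force: [-5.4, 0.6, 21.2]
width: -0.0002
```

Call:
move_arm:
  increments:
    - [[0, 0, 0.05], [0, 0, 0]]
    - [[0, 0, 0.1], [0, 0, 0]]
    - [[-0.02, 0.05, 0.14], [0, 0, 0]]
    - [[-0.04, 0.11, 0.15], [0, 0, 0]]
    - [[-0.06, 0.17, 0.15], [0, 0, 0]]

```text
time: 7.45
position: [0.4603, 0.0202, 0.2275]
orientation: [0.138, 0.692, -0.137, 0.695]
force: [-0.3, 1.3, -1.0]
width: 0.0001
```

Call:
move_arm:
  increments:
    - [[-0.03, 0.05, 0], [0, 0, 0]]
    - [[-0.06, 0.1, 0], [0, 0, 0]]
    - [[-0.09, 0.15, 0], [0, 0, 0]]
    - [[-0.12, 0.2, 0], [0, 0, 0]]
    - [[-0.12, 0.2, 0], [0, 0, 0]]

```text
time: 8.07
position: [0.3372, 0.2218, 0.2262]
orientation: [0.135, 0.694, -0.134, 0.694]
force: [-0.7, -0.4, 0.1]
width: 0.0002
```

Run:
```python
from h import *
print(arm.get_state()["position"])
t=get_image("top")[:,:,::-1];s=get_image("side")[:,:,::-1]
cv2.imwrite("pics/top2.png",t);cv2.imwrite("pics/side2.png",s)
r=lambda i:cv2.resize(i,None,fx=4.4,fy=4.4,interpolation=cv2.INTER_CUBIC)
cv2.imwrite("pics/c2.png",r(s[130:255,230:400]))
d=np.hstack([cv2.imread("pics/top0.png")[130:280,230:480],t[130:280,230:480]]);cv2.imwrite("pics/d2.png",cv2.resize(d,None,fx=1.6,fy=1.6,interpolation=cv2.INTER_CUBIC))
```

```text
[0.33719965 0.22183633 0.22623389]
```

View pics/c2.png

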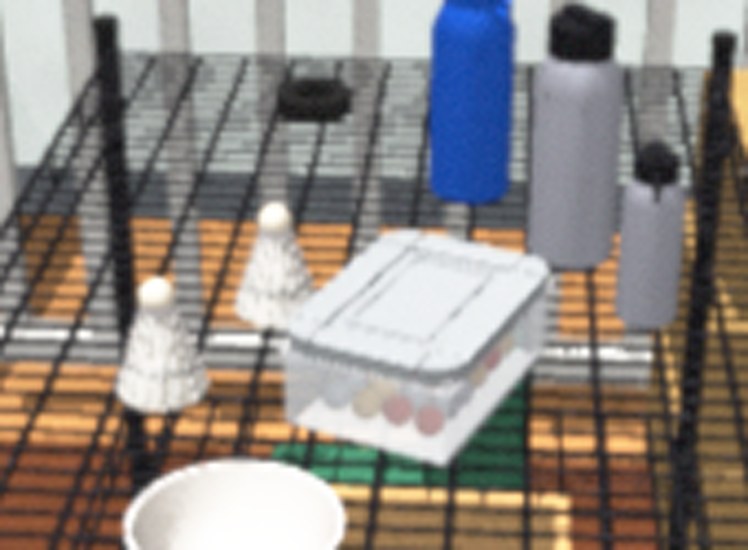

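View pics/d2.png

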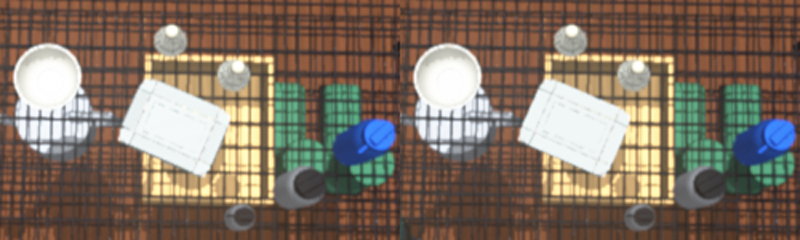

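The side crop shows the lid level all round, with its front corner at (440,375) and no section standing up. In the before/after top views the box, bowl, bottles and shuttlecocks are in the same places. The arm is clear, so I'm handing in.

```bash
python3 -c "
from workcell import arm
print(arm.job_done())"
```

```text
the job is handed in; nothing more can be done
None
```

I pressed all four rim sections shut with the closed fingertips, in the order near, left, far, right, then moved the arm clear and handed the job in. It took about 8 s of the 51 s allowed; no verdict is reported at hand-in.

- **Sections:** each press ended on a hard stop with the fingertip at 77.8–77.9 mm and 10–21 N, which matches the 78 mm corner height. The final side view shows the rim level all round, but I could not read the joint angles directly.
- **Other objects:** before and after top views show no visible movement of the box, bowl, bottles or shuttlecocks.
- **One disagreement:** two estimates of the lid centre differed by about 4 mm, because its rounded corners made them hard to pick. I used a point between the two, and no check failed.

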